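# Rock the tight locating block out of the rail jig

## Robot

A 6-joint arm with a two-finger parallel gripper is mounted at the origin on the work surface. World frame = base frame: x ahead of the robot, y to its left, z up, the work surface at z = 0. Lengths are in m, angles in rad, forces in N, time in s.
With the tool pointing down it reaches from about 0.35 to 0.975 m from the base axis. Payload 7.1 kg.
Tool frame: the origin (TCP) lies at the very end of the fingers, on their centre line; the grasp point (between the pads) lies 19 mm behind it; z points along the fingers, y is the line along which they close (so a half turn about z gives the same grasp; the last joint's range is limited). The gripper opens to 88 mm and grips with 3 to 60 N. Pads are 20 mm wide; open, the fingers measure 115 mm over their backs; the gripper's body (75 mm by 178 mm) begins 61 mm behind the grasp point.
Start: joints at [-1.281, 0.423, 1.63, -0, 1.089, -0.019], TCP at [0.19, -0.595, 0.223] pointing down, gripper open.
Joint ranges: [-3, 3], [-0.9, 2.11], [0.09, 2.58], [-1.31, 4.45], [0.11, 2.69], [-2.54, 2.54]. Speed limits (rad/s): [2.39, 2.39, 3.01, 3.14, 3.14, 3.14].

## Interface

Orientations are given as a unit quaternion [w, x, y, z].
In Python, from workcell import state, snapshot, camera_params, finish_job gives the robot as it stands.
- The arm moves only by the tool step_hand, called as name(argument=value, ...) on one line, values as JSON. Schema: {"type":"object","properties":{"increments":{"type":"array","items":{"type":"array","prefixItems":[{"type":"array","items":{"type":"number"},"minItems":3,"maxItems":3},{"type":"array","items":{"type":"number"},"minItems":3,"maxItems":3},{"type":"number"}],"minItems":3,"maxItems":3},"minItems":1,"maxItems":8},"only":{"type":"string"},"quiet":{"type":"boolean"},"lines":{"type":"string"}},"required":["increments"],"additionalProperties":false}. increments is a list of rows, 1 to 8 of them, each written [[rx, ry, rz], [dx, dy, dz], opening]: a rotation vector rx, ry, rz in rad, then dx, dy, dz in m, then the finger opening in m; each row is the pose to reach, as a shift and turn from the pose commanded when the call began, along the tool's axes at that moment; what a row does not reach only later rows make up. A row lasts 1/10 s, in which the tool goes at most 0.05 m and 0.15 rad, less where a joint would pass 70% of its speed; a pose out of reach is approached as far as the arm can. The fingers move at their own pace and stop on an object; the grip force is fixed at half the most. Time passes only in rows, so rows that do not move let the fingers close. The tool returns the time, the measured TCP pose, the force, the opening and the grip force at its end. only (a regular expression) keeps the lines of the reply that match it, lines (a string "A,B") keeps lines A to B, and quiet returns only ok. Input that does not fit is refused with a message, and nothing moves.
- state(): the state, without advancing time (a new reading comes with each control period).
- snapshot(name): name is "scene" or "top" or "wrist"; returns the picture (420x560x3 uint8, blue, green, red); there is no depth.
- camera_params(name): a dict with "vertical_fov" (degrees; the focal length in pixels is half the picture's height over the tangent of half this angle, whatever the lens; pixels are square), "cx", "cy" (the principal point, pixels), "extrinsics" (4x4, takes a point from world to camera coordinates); the wrist camera has in their place "mount" (4x4, takes a point from camera to tool coordinates, whose origin is the TCP and whose axes are the flange's). Camera axes: x right, y down, z forward; pixel columns grow to the right and rows downward; lengths in m; the calibration is good to about 2 mm. A picture is of the moment at which its call begins: read the wrist's pose just before it. camera_params takes no time and is no camera call.
- finish_job(): hands the job in; it is judged then, once.
The state is a dict: "clock": time; "q": joint angles; "joint_velocities": joint speeds; "joint_torque": joint torques, N m; "tcp_pos": TCP position; "eef_rot": TCP orientation; "contact_force": force on the tool from outside, world axes, zero at the start; "torque": the same for the moment, N m; "gripper_width": finger opening in m; "grasp_force": force on a finger pad.
Only numpy, scipy, OpenCV 4.12 (cv2) and the standard library are available. Lean on these libraries where they do the work, as an engineer would, in place of code of your own. Each camera call takes 0.05 s, during which the arm holds its last target. There are 200 camera calls.

## Task

The rail jig on the pool table must be emptied: first take the round tin that stands on its base and set it upright on the cork mat. Then take the jig's tight wooden locating block by its rubber-sleeved cross-bar and rock it a good centimetre each way, to the robot's left first, then to its right and so on, easing it up a little with each swing, without lifting, tipping or dragging the jig, which only stands on the cloth. Finish still holding the freed block by its bar, quiet and hanging upright, straight above the jig with its foot just clear of it (about 3 cm above the cheek tops), and leave everything else on the table where it is.

Things in the scene. Friction and masses are not known exactly. Their poses are not given: they have to be found in the camera images.
- jig: Grey iron rail jig, 4.2 kg, loose on the cloth, rubber sole. Origin: centre of its underside, z up; y is the rocking direction (+y to the robot's left), x away from the robot; yaw within 0.5 rad. Base plate 110 (x) by 190 (y) by 15 mm. Two cheeks on it, near and far, each 32 (x) by 48 (y) mm, tops 60 mm above the cloth, gap 36 mm. Pulled straight up, the block lifts the whole jig.
- block: Hardwood block, about 200 g, 30 (x) by 36 (y) by 62 mm high, with a 10 mm steel stem up to a cross-bar. Origin: centre of its foot; axes as the jig's while seated. Seated, the foot is centred on the jig's base plate, 15 mm above the cloth. It rocks about x between the jaws; 8 to 20 N sideways at the bar moves it. The foot is level with the cheek tops after rising 45 mm.
- bar (a point): Middle of the block's round rubber-sleeved cross-bar: 10 mm diameter, 50 mm long along the block's x axis, 104 mm above the block's foot (119 mm above the cloth while seated). Pinched from above with the fingers closing along y, it turns between the fingers, so the gripper can stay upright while the block rocks (grip hard, about 50 N, or it slips).
- socket (a point): Middle of the socket and jaws, 35 mm above the jig's underside, 84 mm below the seated bar. Two rubber jaws (24 mm in y, 21 to 49 mm above the cloth) press on the block's x faces by springs, 32 N each, and close in 3 mm when it is out. Ends open but for 8 mm lips. While it rocks, an upward pull of 10 to 25 N lifts it 2 to 3 mm a swing; once risen 34 mm the jaws let go, leaving only its weight.
- tin: Closed round metal tin, 50 mm diameter, 100 mm tall, 180 g (0.7 to 1.3 times that). Origin: centre of its underside. It starts upright on the jig's base plate (15 mm above the cloth), at the jig's -y end, about 53 mm from the jig's middle, in the way of the rocking bar and the fingers.
- mat: Square cork mat, 110 mm by 110 mm, 4 mm thick, fixed on the cloth to the robot's right of the jig. Origin: centre of its underside.
- level: Bystander: aluminium spirit level, 230 by 25 by 45 mm, beyond the jig. Origin: centre of its underside.
- brush: Bystander: table brush, 230 by 50 by 45 mm, to the left. Origin: centre of its underside.
- chalk_a: Bystander: cue chalk, 23 mm cube, to the left of the jig. Origin: centre of its underside.
- chalk_b: Bystander: cue chalk, 23 mm cube, beyond the mat. Origin: centre of its underside.
- driver: Bystander: screwdriver lying to the left. Origin: on its axis, underside.
- mallet: Bystander: hammer lying on the right. Origin: underside of its middle.

How it is judged:
On the way, in this order (a step that is already met when the one before it is completed fails the run):
1. the tin stands upright on the cork mat, let go, while the block is still seated in the jig (horizontal distance between tin and mat below 0.035 m and height (world z) of tin below 0.012 m and angle between tin's own z axis and vertical below 0.1 rad and contact force between the fingers and tin below 0.05 N and z of block in the frame of jig below 0.022 m), for 0.2 s.
2. the block, still in the jig, is rocked to the left: bar at least 8 mm off the jig's middle (y of bar in the frame of jig above 0.008 m and z of block in the frame of jig below 0.06 m), for 0.04 s.
3. the block, still in the jig, is rocked to the right: bar at least 8 mm off the jig's middle (y of bar in the frame of jig below -0.008 m and z of block in the frame of jig below 0.06 m), for 0.04 s.
At the end, for the whole second after the job is handed in: Fingers hold the block at rest, upright within 0.3 rad, not touching the jig, its foot 6 to 65 mm above the cheek tops and within 35 mm of the jig's middle; the jig stands flat; the tin stands upright on the mat within 35 mm of its centre (horizontal distance between tin and mat below 0.035 m and height (world z) of tin below 0.012 m and angle between tin's own z axis and vertical below 0.1 rad and z of block in the frame of jig between 0.066 and 0.125 m and horizontal distance between block and jig below 0.035 m and angle between block's own z axis and vertical below 0.3 rad and contact force between the fingers and block above 1 N and contact force between block and jig below 0.1 N and linear speed of block below 0.05 m/s and height (world z) of jig below 0.004 m and angle between jig's own z axis and vertical below 0.04 rad); the arm keeps its last pose, push and grip.
It fails at once if the jig is lifted more than 8 mm, tipped more than 0.08 rad or dragged more than 25 mm (height (world z) of jig above 0.008 m or angle between jig's own z axis and vertical above 0.08 rad or distance of jig from where it was at the start of the episode above 0.025 m).
It fails at once if a bystander is moved more than 30 mm (distance of any of level, brush, chalk_a, chalk_b, driver, mallet from where it was at the start of the episode above 0.03 m).
It also fails if it takes over 72 s, if anything falls off the work surface, if the arm or the gripper's body presses on something with over 40 N, if the wrist force passes 120 N, or if a joint passes its speed limit or range.

## Working session

There is one attempt and no reset: what is moved stays moved. The work goes in short steps, Python scripts to look and compute and a tool call to move; the robot and the scene stay as the last step left them, time stands still between calls to the robot, and variables do not carry over. Pictures are saved under pics/ and viewed, at most 10 in all, crops included, and the job is handed in when it is done.

```bash
ls; mkdir -p pics; python3 - <<'E'
from workcell import *
import cv2
for n in("top","scene"):
    cv2.imwrite(f"pics/{n}0.png",snapshot(n)); p=camera_params(n); print(n,p)
print(camera_params("wrist")); print(state())
E
```

```text
pics
top {'vertical_fov': 44.88581215647445, 'cx': 272.70585330298854, 'cy': 211.09997258707097, 'extrinsics': array([[ 0.00470397, -0.99998563,  0.00257021,  0.01800042],
       [-0.99731405, -0.00487924, -0.07308128,  0.56802174],
       [ 0.07309277, -0.00221954, -0.99732268,  1.50643364],
       [ 0.        ,  0.        ,  0.        ,  1.        ]])}
scene {'vertical_fov': 52.26192245118565, 'cx': 288.86951582710094, 'cy': 206.35103516798335, 'extrinsics': array([[-0.56849962,  0.82262243,  0.01002587,  0.33537409],
       [ 0.61572115,  0.43353311, -0.65797912, -0.28329629],
       [-0.54561493, -0.36788774, -0.75296943,  1.51466152],
       [ 0.        ,  0.        ,  0.        ,  1.        ]])}
{'vertical_fov': 61.77358930472605, 'cx': 277.11955917849684, 'cy': 211.68366878014476, 'mount': array([[ 1.30135879e-03, -9.53593352e-01, -3.01094711e-01,
         8.22952896e-02],
       [ 9.99999117e-01,  1.32250103e-03,  1.33610607e-04,
         4.33757362e-04],
       [ 2.70787879e-04, -3.01094619e-01,  9.53594231e-01,
        -1.62589930e-01],
       [ 0.00000000e+00,  0.00000000e+00,  0.00000000e+00,
         1.00000000e+00]])}
{'clock': 0.1, 'q': array([-1.28099198e+00,  4.23758110e-01,  1.63058636e+00, -2.84247778e-06,
        1.08861692e+00, -1.89940720e-02]), 'joint_velocities': array([-0.00110187, -0.00196909, -0.00259654, -0.00066721,  0.00059054,
       -0.00058386]), 'joint_torque': array([ 3.28824080e-04, -5.45614457e+01, -2.74324912e+01,  6.45806990e-02,
        1.88702450e-02, -9.89460204e-06]), 'tcp_pos': array([ 0.18983218, -0.59495418,  0.22199407]), 'eef_rot': array([-6.77933051e-04,  9.88103770e-01,  1.53787098e-01, -9.36311479e-05]), 'contact_force': array([-0.0548948 ,  0.34083972, -0.02477673]), 'torque': array([0.00687071, 0.04761813, 0.02369598]), 'grasp_force': 0.0, 'gripper_width': 0.08759889187626592}
```

View pics/top0.png

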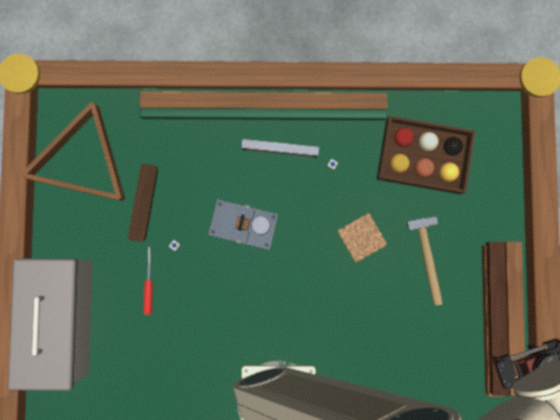

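View pics/scene0.png

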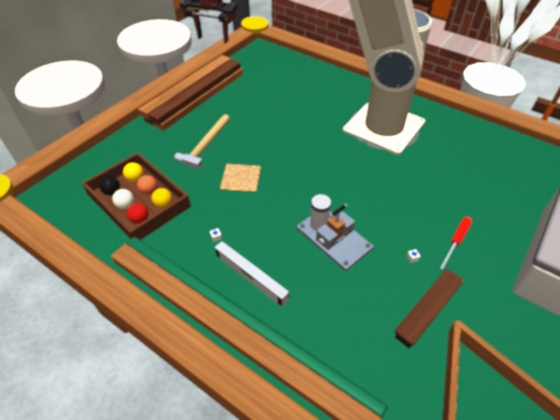

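The top view shows the jig at about (244,225), with the block on it at (243,223). The tin is at (261,225) and the mat at (362,238). The scene view shows the tin at (320,212), the bar at (340,209) and the mat at (241,178). Next I'll measure these with masks.

```bash
cat > h.py <<'E'
import numpy as np, cv2
from workcell import *
from scipy.spatial.transform import Rotation as R
def cam(n,s=None):
    p=camera_params(n); f=210/np.tan(np.radians(p['vertical_fov']/2))
    if n=='wrist':
        T=np.eye(4); T[:3,:3]=R.from_quat(np.roll(s['eef_rot'],-1)).as_matrix(); T[:3,3]=s['tcp_pos']
        T=T@p['mount']
    else: T=np.linalg.inv(p['extrinsics'])
    return f,p['cx'],p['cy'],T
def ray(c,u,v,z):
    f,cx,cy,T=c; d=T[:3,:3]@np.array([(u-cx)/f,(v-cy)/f,1]); o=T[:3,3]
    return o+d*(z-o[2])/d[2]
def proj(c,p):
    f,cx,cy,T=c; q=T[:3,:3].T@(np.array(p)-T[:3,3]); return f*q[0]/q[2]+cx,f*q[1]/q[2]+cy
def blob(m,x0,x1,y0,y1):
    k=np.zeros_like(m);k[y0:y1,x0:x1]=m[y0:y1,x0:x1]
    cs,_=cv2.findContours(k,cv2.RETR_EXTERNAL,cv2.CHAIN_APPROX_NONE)
    return max(cs,key=cv2.contourArea)
def totool(s,d): return R.from_quat(np.roll(s['eef_rot'],-1)).inv().apply(d)
E
python3 - <<'E'
from h import *
im=cv2.imread('pics/top0.png'); h=cv2.cvtColor(im,cv2.COLOR_BGR2HSV); c=cam('top')
green=cv2.inRange(h,(60,100,0),(95,255,255)); m=255-green
for nm,b,z in(('jig',(200,290,190,260),.015),('mat',(330,395,205,270),.004)):
    k=blob(m,*b); r=cv2.minAreaRect(k); bp=cv2.boxPoints(r)
    P=np.array([ray(c,u,v,z) for u,v in bp]); print(nm,r,P[:,:2].round(4).tolist(),P.mean(0).round(4),[np.linalg.norm(P[i]-P[i-1]).round(4) for i in range(4)])
t=cv2.inRange(h,(0,0,150),(180,60,255)); k=blob(t,245,280,205,245);print(cv2.minEnclosingCircle(k),cv2.contourArea(k)); (u,v),_=cv2.minEnclosingCircle(k); print('tin',ray(c,u,v,.115))
cv2.imwrite('pics/c1.png',cv2.resize(im[185:275,190:290],None,fx=6,fy=6,interpolation=2))
si=cv2.imread('pics/scene0.png');cv2.imwrite('pics/c2.png',cv2.resize(si[170:280,280:390],None,fx=5,fy=5))
E
```

```text
jig ((242.94119262695312, 223.73532104492188), (64.75701141357422, 40.26091384887695), 14.03624439239502) [[0.4942, 0.2188], [0.6122, 0.191], [0.5655, 0.001], [0.448, 0.0298]] [0.53   0.1102 0.015 ] [np.float64(0.1945), np.float64(0.1213), np.float64(0.1956), np.float64(0.121)]
mat ((361.953857421875, 237.1692352294922), (39.69111251831055, 39.19497299194336), 60.2551155090332) [[0.5137, -0.1686], [0.5733, -0.2723], [0.4691, -0.3309], [0.4101, -0.2275]] [ 0.4915 -0.2498  0.004 ] [np.float64(0.1192), np.float64(0.1196), np.float64(0.1196), np.float64(0.119)]
((260.3333435058594, 224.6666717529297), 8.97536849975586) 226.0
tin [0.52259653 0.05555015 0.115     ]
```

View pics/c1.png

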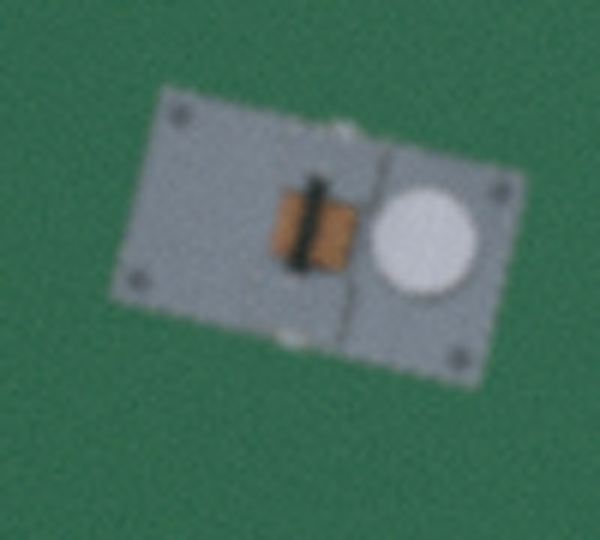

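Crop: jig base corners, tin top at about (425,242), dark bar from (318,180) to (298,270), so jig yaw ≈ -0.235. Sizes match the given ones to within edge blur. Now I'll move over the tin.

```bash
cat >> h.py <<'E'
def plan(p,yaw):
    "print tool-frame shift and turn to TCP p, tool x at world angle yaw, pointing down"
    s=state(); Q=R.from_quat(np.roll(s['eef_rot'],-1))
    G=R.from_euler('z',yaw)*R.from_euler('x',np.pi)
    print('at',s['tcp_pos'].round(4),'rot',(Q.inv()*G).as_rotvec().round(4),'shift',Q.inv().apply(np.array(p)-s['tcp_pos']).round(4),'t',s['clock'],'q',s['q'].round(2))
E
python3 -c "
from h import *
plan([.523,.056,.26],1.336)"
```

```text
at [ 0.1898 -0.595   0.222 ] rot [-1.2000e-03 -7.0000e-04 -1.0272e+00] shift [ 0.5152 -0.519  -0.0373] t 0.1 q [-1.28  0.42  1.63 -0.    1.09 -0.02]
```

step_hand(increments=[[[0,0,-1.027],[0.515,-0.519,-0.037],0.088],[[0,0,-1.027],[0.515,-0.519,-0.037],0.088],[[0,0,-1.027],[0.515,-0.519,-0.037],0.088],[[0,0,-1.027],[0.515,-0.519,-0.037],0.088],[[0,0,-1.027],[0.515,-0.519,-0.037],0.088],[[0,0,-1.027],[0.515,-0.519,-0.037],0.088],[[0,0,-1.027],[0.515,-0.519,-0.037],0.088],[[0,0,-1.027],[0.515,-0.519,-0.037],0.088]])

```text
clock: 0.9
tcp_pos: [0.3722, -0.2378, 0.243]
eef_rot: [0.0, 0.784, 0.621, 0.0]
contact_force: [0.4, -0.2, -0.4]
gripper_width: 0.0876
grasp_force: 0.0
```

```bash
python3 -c "
from h import *
plan([.523,.056,.26],1.336)"
```

```text
at [ 0.3722 -0.2378  0.243 ] rot [ 0.    -0.     0.003] shift [ 0.3206  0.0793 -0.017 ] t 0.9 q [-0.6   0.12  2.    0.    1.02 -0.36]
```

step_hand(increments=[[[0,0,0],[0.321,0.079,-0.017],0.088],[[0,0,0],[0.321,0.079,-0.017],0.088],[[0,0,0],[0.321,0.079,-0.017],0.088],[[0,0,0],[0.321,0.079,-0.017],0.088],[[0,0,0],[0.321,0.079,-0.017],0.088],[[0,0,0],[0.321,0.079,-0.017],0.088],[[0,0,0],[0.321,0.079,-0.017],0.088],[[0,0,0],[0.321,0.079,-0.017],0.088]])

```text
clock: 1.7
tcp_pos: [0.5249, 0.0572, 0.2598]
eef_rot: [-0.0, 0.784, 0.621, 0.001]
contact_force: [-0.1, 0.5, -0.4]
gripper_width: 0.0876
grasp_force: 0.0
```

```bash
python3 - <<'E'
from h import *
plan([.523,.056,.26],1.336)
s=state();im=snapshot('wrist');cv2.imwrite('pics/w1.png',im);import pickle;pickle.dump(s,open('s1.pkl','wb'))
E
```

```text
at [0.5249 0.0572 0.2598] rot [ 0.0006 -0.0009  0.0037] shift [-0.0016 -0.0016 -0.0002] t 1.7 q [0.09 0.24 1.81 0.   1.1  0.32]
```

View pics/w1.png

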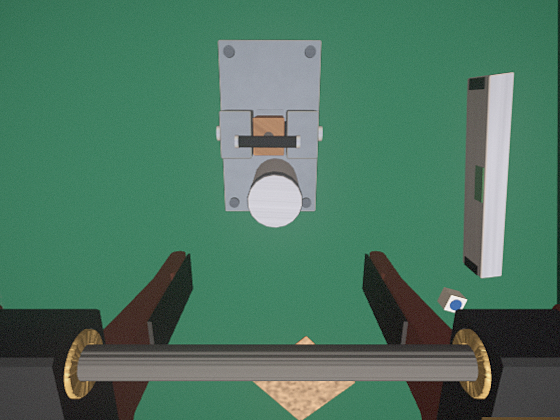

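Wrist view: jig base corners (219,41), (322,41), (316,211) and (226,211); bar from (236,142) to (300,142); tin top centred at (275,201).

```bash
python3 - <<'E'
from h import *; import pickle
s=pickle.load(open('s1.pkl','rb')); im=cv2.imread('pics/w1.png'); c=cam('wrist',s); h=cv2.cvtColor(im,cv2.COLOR_BGR2HSV)
print('tcp px',proj(c,s['tcp_pos']))
P=np.array([ray(c,u,v,.015) for u,v in((219.5,41),(321.5,41),(316,211),(226,211))]);print(P.round(4).tolist(),P.mean(0),[np.linalg.norm(P[i]-P[i-1]).round(4) for i in range(4)])
d=P[0]-P[3]+P[1]-P[2];print('yaw',np.arctan2(-d[0],d[1]))
bar=cv2.inRange(h,(0,0,0),(180,255,60)); k=blob(bar,225,310,120,155);r=cv2.minAreaRect(k);print('bar',r,ray(c,*r[0],.119)); bp=[ray(c,u,v,.119) for u,v in((r[0][0]-r[1][0]/2,r[0][1]),(r[0][0]+r[1][0]/2,r[0][1]))];print(bp)
t=cv2.inRange(h,(0,0,185),(180,40,255)); k=blob(t,240,310,165,235);e=cv2.fitEllipse(k);print('tin',e,ray(c,*e[0],.115), e[1][0]/c[0]*(c[3][2,3]-.115))
E
```

```text
tcp px (np.float64(277.79789227181277), np.float64(269.42591472955013))
[[0.4978, 0.2103, 0.015], [0.6027, 0.1858, 0.015], [0.5603, 0.0027, 0.015], [0.4537, 0.0276, 0.015]] [0.52862873 0.10656742 0.015     ] [np.float64(0.188), np.float64(0.1077), np.float64(0.188), np.float64(0.1094)]
yaw -0.23220978607430892
bar ((248.14759826660156, 145.11642456054688), (24.16592025756836, 9.11921501159668), 24.227745056152344) [0.51096868 0.10812311 0.119     ]
[array([0.50090682, 0.11047668, 0.119     ]), array([0.52103046, 0.10576955, 0.119     ])]
tin ((274.5447998046875, 200.81143188476562), (50.54755401611328, 52.57353591918945), 89.91030883789062) [0.52129663 0.05377687 0.115     ] 0.04427311754430168
```

```bash
python3 - <<'E'
from h import *; import pickle
s=pickle.load(open('s1.pkl','rb')); c=cam('wrist',s)
print('bar',ray(c,236,142,.119),ray(c,300,142,.119),'mat corner',ray(c,305,337,.004))
plan([.5213,.0542,.065],1.338)
E
```

```text
bar [0.50154184 0.11302874 0.119     ] [0.55469583 0.10059539 0.119     ] mat corner [ 0.50936053 -0.17972455  0.004     ]
at [0.5237 0.0555 0.2595] rot [-0.0005  0.0002  0.0009] shift [-0.0018 -0.0019  0.1945] t 1.75 q [ 0.08  0.23  1.81 -0.    1.1   0.31]
```

step_hand(increments=[[[0,0,0],[-0.002,-0.002,0.05],0.088],[[0,0,0],[-0.002,-0.002,0.1],0.088],[[0,0,0],[-0.002,-0.002,0.15],0.088],[[0,0,0],[-0.002,-0.002,0.194],0.088],[[0,0,0],[-0.002,-0.002,0.194],0.088],[[0,0,0],[-0.002,-0.002,0.194],0.03],[[0,0,0],[-0.002,-0.002,0.194],0.03],[[0,0,0],[-0.002,-0.002,0.194],0.03]])

```text
clock: 2.55
tcp_pos: [0.5228, 0.0525, 0.0685]
eef_rot: [0.001, 0.785, 0.619, 0.002]
contact_force: [-1.2, 0.7, -0.1]
gripper_width: 0.0674
grasp_force: 0.0
```

step_hand(increments=[[[0,0,0],[0,0,0],0.03],[[0,0,0],[0,0,0],0.03],[[0,0,0],[0,0,0],0.03]])

```text
clock: 2.85
tcp_pos: [0.5217, 0.0527, 0.0671]
eef_rot: [0.001, 0.785, 0.619, 0.001]
contact_force: [-2.1, 0.0, 7.6]
gripper_width: 0.0494
grasp_force: 30.0
```

step_hand(increments=[[[0,0,0],[0,0,-0.02],0.03],[[0,0,0],[0,0,-0.05],0.03],[[0,0,0],[0,0,-0.09],0.03],[[0,0,0],[0,0,-0.12],0.03],[[0,0,0],[0,0,-0.12],0.03]])

```text
clock: 3.35
tcp_pos: [0.5236, 0.0529, 0.19]
eef_rot: [0.002, 0.785, 0.619, 0.003]
contact_force: [0.8, -1.1, -1.7]
gripper_width: 0.05
grasp_force: 30.0
```

```bash
python3 -c "
from h import *
plan([.489,-.253,.187],1.338);plan([.489,-.253,.187],1.338-.55)"
```

```text
at [0.5236 0.0529 0.19  ] rot [ 0.0074 -0.0024 -0.002 ] shift [-0.3055  0.0375  0.0025] t 3.35 q [0.08 0.32 1.88 0.   0.94 0.31]
at [0.5236 0.0529 0.19  ] rot [ 0.0066 -0.0044  0.548 ] shift [-0.3055  0.0375  0.0025] t 3.35 q [0.08 0.32 1.88 0.   0.94 0.31]
```

step_hand(increments=[[[0,0,0],[-0.03,0.004,0],0.03],[[0,0,0],[-0.075,0.01,0],0.03],[[0,0,0],[-0.12,0.015,0],0.03],[[0,0,0],[-0.165,0.02,0],0.03],[[0,0,0],[-0.21,0.026,0],0.03],[[0,0,0],[-0.25,0.031,0],0.03],[[0,0,0],[-0.285,0.036,0],0.03],[[0,0,0],[-0.305,0.038,0],0.03]])

```text
clock: 4.15
tcp_pos: [0.4858, -0.2551, 0.1845]
eef_rot: [-0.001, 0.786, 0.619, -0.0]
contact_force: [-0.3, 0.8, -1.6]
gripper_width: 0.0498
grasp_force: 30.0
```

step_hand(increments=[[[0,0,0],[0,0,0],0.03],[[0,0,0],[0,0,0.04],0.03],[[0,0,0],[0,0,0.08],0.03],[[0,0,0],[0,0,0.11],0.03],[[0,0,0],[0,0,0.122],0.03],[[0,0,0],[0,0,0.122],0.03],[[0,0,0],[0,0,0.122],0.03],[[0,0,0],[0,0,0.122],0.03]])

```text
clock: 4.95
tcp_pos: [0.4881, -0.2532, 0.0654]
eef_rot: [0.001, 0.785, 0.619, 0.001]
contact_force: [0.6, 0.7, -1.6]
gripper_width: 0.05
grasp_force: 30.0
```

```bash
python3 -c "
from h import *
plan([.489,-.253,.057],1.338)
cv2.imwrite('pics/t2.png',snapshot('top')[150:300,180:460])"
```

```text
at [ 0.4881 -0.2532  0.0654] rot [ 0.0026  0.0007 -0.0019] shift [0.0004 0.0008 0.0084] t 4.95 q [-0.5   0.55  1.89  0.    0.71 -0.27]
```

step_hand(increments=[[[0,0,0],[0,0,0.004],0.03],[[0,0,0],[0,0,0.007],0.03],[[0,0,0],[0,0,0.009],0.03],[[0,0,0],[0,0,0.009],0.03],[[0,0,0],[0,0,0.009],0.03]])

```text
clock: 5.5
tcp_pos: [0.487, -0.253, 0.056]
eef_rot: [0.0, 0.785, 0.619, 0.0]
contact_force: [-2.0, 2.7, 12.5]
gripper_width: 0.0498
grasp_force: 30.0
```

View pics/t2.png

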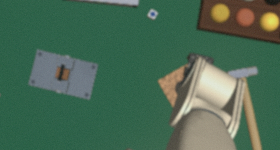

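The force is now 12.5 N upward and the height matches, so the tin is standing on the mat. I'll release it and lift.

step_hand(increments=[[[0,0,0],[0,0,-0.001],0.07],[[0,0,0],[0,0,-0.001],0.088],[[0,0,0],[0,0,-0.001],0.088],[[0,0,0],[0,0,-0.001],0.088],[[0,0,0],[0,0,-0.04],0.088],[[0,0,0],[0,0,-0.09],0.088],[[0,0,0],[0,0,-0.14],0.088],[[0,0,0],[0,0,-0.19],0.088]])

```text
clock: 6.3
tcp_pos: [0.4865, -0.2527, 0.2466]
eef_rot: [-0.0, 0.785, 0.619, -0.0]
contact_force: [1.1, -1.0, 0.2]
gripper_width: 0.0878
grasp_force: 0.0
```

```bash
python3 - <<'E'
from h import *
s=state();im=snapshot('wrist');cv2.imwrite('pics/w3.png',im)
plan([.5286,.1067,.25],2.909);plan([.5286,.1067,.25],-.232)
E
```

```text
at [ 0.4905 -0.2548  0.2551] rot [ 0.0066  0.0115 -1.5732] shift [ 0.3604 -0.0471  0.0034] t 6.35 q [-0.5   0.27  1.77  0.    1.09 -0.27]
at [ 0.4905 -0.2548  0.2551] rot [ 0.0115 -0.0066  1.5678] shift [ 0.3604 -0.0471  0.0034] t 6.35 q [-0.5   0.27  1.77  0.    1.09 -0.27]
```

View pics/w3.png

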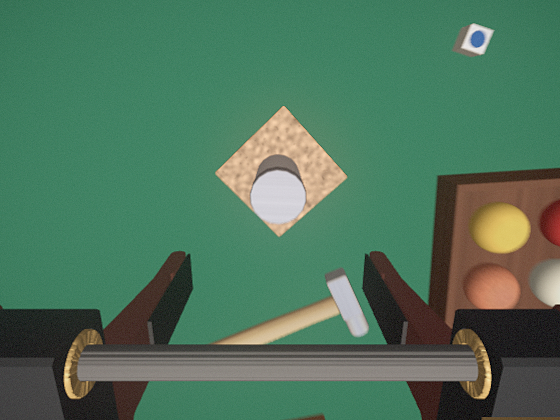

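The tin stands upright on the mat: the mat centre is at (282,172) and the tin's foot is near (279,172). Next, over to the bar.

step_hand(increments=[[[0,0,-0.15],[0.04,-0.005,0],0.088],[[0,0,-0.3],[0.09,-0.012,0],0.088],[[0,0,-0.45],[0.14,-0.018,0],0.088],[[0,0,-0.6],[0.19,-0.025,0],0.088],[[0,0,-0.75],[0.24,-0.031,0],0.088],[[0,0,-0.9],[0.285,-0.037,0],0.088],[[0,0,-1.05],[0.33,-0.043,0],0.088],[[0,0,-1.2],[0.359,-0.047,0],0.088]])

```text
clock: 7.15
tcp_pos: [0.5247, 0.11, 0.2446]
eef_rot: [-0.0, 0.294, 0.956, 0.0]
contact_force: [0.2, -0.2, 0.5]
gripper_width: 0.0878
grasp_force: 0.0
```

step_hand(increments=[[[0,0,-0.15],[0,0,0],0.088],[[0,0,-0.3],[0,0,0],0.088],[[0,0,-0.371],[0,0,0],0.088],[[0,0,-0.371],[0,0,0],0.088],[[0,0,-0.371],[0,0,0],0.088]])

```text
clock: 7.65
tcp_pos: [0.5248, 0.1071, 0.2446]
eef_rot: [-0.0, 0.118, 0.993, -0.0]
contact_force: [-0.1, -0.7, -1.3]
gripper_width: 0.0874
grasp_force: 0.0
```

```bash
python3 - <<'E'
from h import *; import pickle
s=state();im=snapshot('wrist');cv2.imwrite('pics/w4.png',im);pickle.dump(s,open('s4.pkl','wb'))
plan([.5286,.1067,.25],2.909)
E
```

```text
at [0.5248 0.1071 0.2447] rot [-0.0001 -0.0002 -0.0043] shift [-0.0038  0.0005 -0.0053] t 7.7 q [ 0.18  0.27  1.81  0.    1.07 -1.15]
```

View pics/w4.png

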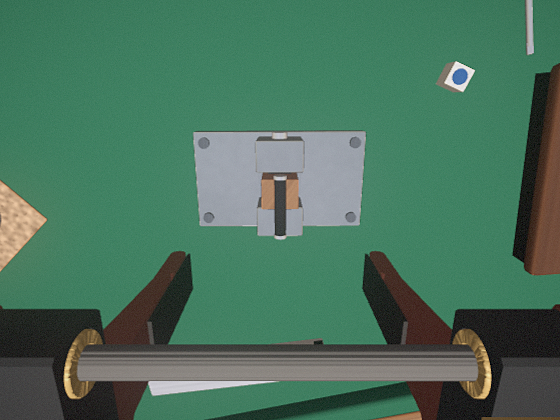

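The wrist view shows the bar running from (280,178) to (280,239), and base corners (193,132), (366,132), (361,226) and (199,226).

```bash
python3 - <<'E'
from h import *; import pickle
s=pickle.load(open('s4.pkl','rb')); c=cam('wrist',s)
a,b=ray(c,280,178,.119),ray(c,280,239.5,.119);print(a,b,(a+b)/2,np.linalg.norm(a-b),np.arctan2(*(a-b)[1::-1]))
P=np.array([ray(c,u,v,.015) for u,v in((193.5,131.5),(366,131.5),(361,226),(199.5,226))]);print(P.mean(0),[np.linalg.norm(P[i]-P[i-1]).round(4) for i in range(4)]);d=P[1]-P[0]+P[2]-P[3];print(np.arctan2(-d[0],d[1]))
plan(np.append(((a+b)/2)[:2],.1),2.907)
E
```

```text
[0.50350889 0.11404767 0.119     ] [0.55722707 0.10128642 0.119     ] [0.53036798 0.10766705 0.119     ] 0.05521315495715179 2.908356803974177
[0.52812689 0.10901635 0.015     ] [np.float64(0.1096), np.float64(0.1885), np.float64(0.1096), np.float64(0.1916)]
-0.23563855947884635
at [0.5248 0.1071 0.2447] rot [-0.0001 -0.0002 -0.0023] shift [-0.0053  0.0019  0.1447] t 7.7 q [ 0.18  0.27  1.81  0.    1.07 -1.15]
```

step_hand(increments=[[[0,0,0],[-0.0045,0.0015,0.05],0.088],[[0,0,0],[-0.0045,0.0015,0.1],0.088],[[0,0,0],[-0.0045,0.0015,0.13],0.088],[[0,0,0],[-0.0045,0.0015,0.141],0.088],[[0,0,0],[-0.0045,0.0015,0.141],0.05],[[0,0,0],[-0.0045,0.0015,0.141],0.03],[[0,0,0],[-0.0045,0.0015,0.141],0.018]])

```text
clock: 8.4
tcp_pos: [0.531, 0.1078, 0.1057]
eef_rot: [0.002, 0.117, 0.993, 0.0]
contact_force: [-0.6, -0.0, 0.4]
gripper_width: 0.067
grasp_force: 0.0
```

```bash
python3 -c "
from h import *
plan([.5295,.1075,.104],2.907)
im=snapshot('wrist');cv2.imwrite('pics/w5.png',im)"
```

```text
at [0.531  0.1078 0.1057] rot [ 0.0013  0.003  -0.0006] shift [ 0.0014 -0.0006  0.0017] t 8.4 q [ 0.18  0.47  1.89  0.    0.78 -1.16]
```

View pics/w5.png

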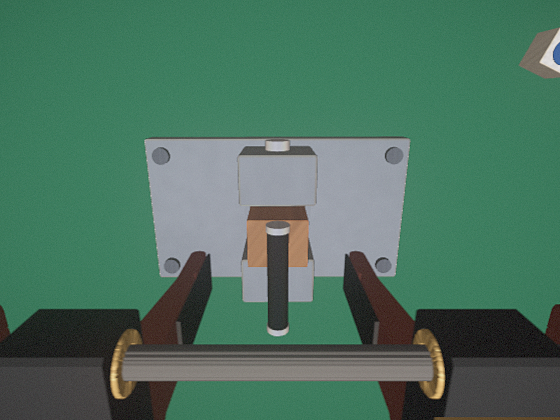

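The bar runs from (278,228) to (278,330), centred between the fingertips at (200,255) and (355,255). I'll close the gripper.

step_hand(increments=[[[0,0,0],[0,0,0],0.03],[[0,0,0],[0,0,0],0.015],[[0,0,0],[0,0,0],0.004],[[0,0,0],[0,0,0],0.004],[[0,0,0],[0,0,0],0.004],[[0,0,0],[0,0,0],0.004],[[0,0,0],[0,0,0],0.004],[[0,0,0],[0,0,0],0.004]])

```text
clock: 9.25
tcp_pos: [0.5297, 0.108, 0.1039]
eef_rot: [0.0, 0.117, 0.993, 0.0]
contact_force: [-0.6, 4.4, -0.4]
gripper_width: 0.0092
grasp_force: 30.0
```

step_hand(increments=[[[0,0,0],[0,0.005,0],0.004],[[0,0,0],[0,0.01,0],0.004],[[0,0,0],[0,0.013,0],0.004],[[0,0,0],[0,0.013,0],0.004]])

```text
clock: 9.65
tcp_pos: [0.5317, 0.117, 0.1046]
eef_rot: [-0.001, 0.116, 0.993, -0.003]
contact_force: [-4.4, -17.7, 14.5]
gripper_width: 0.0097
grasp_force: 31.4
```

```bash
python3 -c "
from h import *
s=state();print(s['tcp_pos'],s['contact_force'],s['torque'])"
```

```text
[0.53166147 0.11704136 0.10459002] [ -4.39173975 -17.72924692  14.51865118] [-3.61079599  0.70537148  0.06412439]
```

step_hand(increments=[[[0,0,0],[0,0.002,0],0.004],[[0,0,0],[0,0.002,0],0.004],[[0,0,0],[0,-0.004,-0.001],0.004],[[0,0,0],[0,-0.01,-0.002],0.004],[[0,0,0],[0,-0.016,-0.003],0.004],[[0,0,0],[0,-0.022,-0.003],0.004],[[0,0,0],[0,-0.028,-0.003],0.004],[[0,0,0],[0,-0.028,-0.003],0.004]])

```text
clock: 10.45
tcp_pos: [0.5266, 0.0951, 0.1063]
eef_rot: [0.0, 0.118, 0.993, 0.002]
contact_force: [3.1, 13.6, -10.8]
gripper_width: 0.0105
grasp_force: 30.6
```

step_hand(increments=[[[0,0,0],[0,0.007,-0.0015],0.004],[[0,0,0],[0,0.015,-0.003],0.004],[[0,0,0],[0,0.022,-0.003],0.004],[[0,0,0],[0,0.03,-0.003],0.004],[[0,0,0],[0,0.03,-0.003],0.004]])

```text
clock: 10.95
tcp_pos: [0.5319, 0.1207, 0.109]
eef_rot: [-0.001, 0.116, 0.993, -0.002]
contact_force: [1.7, -10.3, -8.5]
gripper_width: 0.0101
grasp_force: 30.4
```

step_hand(increments=[[[0,0,0],[0,-0.007,-0.0015],0.004],[[0,0,0],[0,-0.015,-0.003],0.004],[[0,0,0],[0,-0.022,-0.003],0.004],[[0,0,0],[0,-0.03,-0.003],0.004],[[0,0,0],[0,-0.03,-0.003],0.004]])

```text
clock: 11.45
tcp_pos: [0.5259, 0.0941, 0.1125]
eef_rot: [-0.0, 0.118, 0.993, 0.002]
contact_force: [3.5, 9.0, -17.4]
gripper_width: 0.01
grasp_force: 30.1
```

step_hand(increments=[[[0,0,0],[0,0.007,-0.001],0.004],[[0,0,0],[0,0.015,-0.002],0.004],[[0,0,0],[0,0.022,-0.003],0.004],[[0,0,0],[0,0.03,-0.003],0.004],[[0,0,0],[0,0.03,-0.003],0.004]])

```text
clock: 11.95
tcp_pos: [0.5319, 0.1211, 0.1154]
eef_rot: [-0.001, 0.116, 0.993, -0.002]
contact_force: [0.7, -8.1, -11.4]
gripper_width: 0.0101
grasp_force: 30.4
```

step_hand(increments=[[[0,0,0],[0,-0.007,-0.001],0.004],[[0,0,0],[0,-0.015,-0.002],0.004],[[0,0,0],[0,-0.022,-0.003],0.004],[[0,0,0],[0,-0.03,-0.003],0.004],[[0,0,0],[0,-0.03,-0.003],0.004]])

```text
clock: 12.45
tcp_pos: [0.5259, 0.0938, 0.1187]
eef_rot: [-0.0, 0.118, 0.993, 0.001]
contact_force: [2.0, 9.3, -18.1]
gripper_width: 0.0098
grasp_force: 30.0
```

```bash
python3 -c "
from h import *
im=snapshot('wrist')[100:400,100:460];t=snapshot('scene')[160:280,270:400]
cv2.imwrite('pics/m6.png',np.hstack([im,cv2.resize(t,(325,300))]))"
```

```text
(no output)
```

View pics/m6.png

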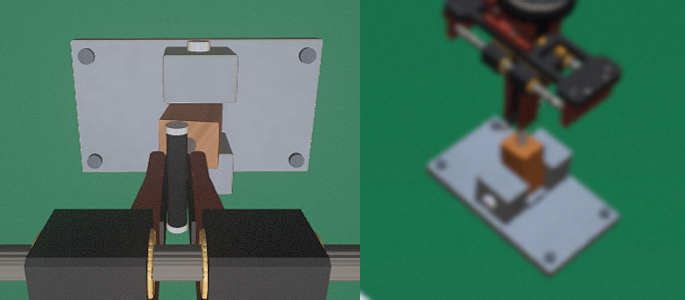

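The wrist crop on the left has the bar pinched at (177,175), with the block tilted and risen. The scene crop on the right has the block at (520,160) standing above the cheeks, and the jig flat. I'll keep going.

step_hand(increments=[[[0,0,0],[0,0.007,-0.001],0.004],[[0,0,0],[0,0.015,-0.002],0.004],[[0,0,0],[0,0.022,-0.003],0.004],[[0,0,0],[0,0.03,-0.003],0.004],[[0,0,0],[0,0.03,-0.003],0.004]])

```text
clock: 13.05
tcp_pos: [0.5321, 0.1215, 0.1216]
eef_rot: [-0.001, 0.116, 0.993, -0.002]
contact_force: [-0.4, -7.5, -12.1]
gripper_width: 0.0092
grasp_force: 30.5
```

step_hand(increments=[[[0,0,0],[0,-0.007,-0.001],0.004],[[0,0,0],[0,-0.015,-0.002],0.004],[[0,0,0],[0,-0.022,-0.003],0.004],[[0,0,0],[0,-0.03,-0.003],0.004],[[0,0,0],[0,-0.03,-0.003],0.004]])

```text
clock: 13.55
tcp_pos: [0.5259, 0.0934, 0.1249]
eef_rot: [0.0, 0.118, 0.993, 0.001]
contact_force: [1.0, 6.2, -18.8]
gripper_width: 0.0093
grasp_force: 30.2
```

step_hand(increments=[[[0,0,0],[0,0.007,-0.001],0.004],[[0,0,0],[0,0.015,-0.002],0.004],[[0,0,0],[0,0.022,-0.003],0.004],[[0,0,0],[0,0.03,-0.003],0.004],[[0,0,0],[0,0.03,-0.003],0.004]])

```text
clock: 14.05
tcp_pos: [0.5324, 0.1219, 0.1278]
eef_rot: [-0.001, 0.116, 0.993, -0.001]
contact_force: [-1.5, -6.2, -13.8]
gripper_width: 0.0095
grasp_force: 30.3
```

step_hand(increments=[[[0,0,0],[0,-0.007,-0.001],0.004],[[0,0,0],[0,-0.015,-0.002],0.004],[[0,0,0],[0,-0.022,-0.003],0.004],[[0,0,0],[0,-0.03,-0.003],0.004],[[0,0,0],[0,-0.03,-0.003],0.004]])

```text
clock: 14.55
tcp_pos: [0.526, 0.0932, 0.131]
eef_rot: [0.0, 0.118, 0.993, 0.001]
contact_force: [-0.4, 4.7, -17.5]
gripper_width: 0.0093
grasp_force: 30.1
```

step_hand(increments=[[[0,0,0],[0,0.007,-0.001],0.004],[[0,0,0],[0,0.015,-0.002],0.004],[[0,0,0],[0,0.022,-0.003],0.004],[[0,0,0],[0,0.03,-0.003],0.004],[[0,0,0],[0,0.03,-0.003],0.004]])

```text
clock: 15.05
tcp_pos: [0.5328, 0.1222, 0.1339]
eef_rot: [-0.0, 0.117, 0.993, -0.001]
contact_force: [-2.0, -4.5, -12.2]
gripper_width: 0.0092
grasp_force: 30.1
```

step_hand(increments=[[[0,0,0],[0,-0.007,-0.001],0.004],[[0,0,0],[0,-0.015,-0.002],0.004],[[0,0,0],[0,-0.022,-0.003],0.004],[[0,0,0],[0,-0.03,-0.003],0.004],[[0,0,0],[0,-0.03,-0.003],0.004]])

```text
clock: 15.55
tcp_pos: [0.5262, 0.093, 0.1371]
eef_rot: [0.0, 0.118, 0.993, 0.001]
contact_force: [0.5, 5.3, -18.5]
gripper_width: 0.0088
grasp_force: 30.1
```

step_hand(increments=[[[0,0,0],[0,0.007,-0.001],0.004],[[0,0,0],[0,0.015,-0.002],0.004],[[0,0,0],[0,0.022,-0.003],0.004],[[0,0,0],[0,0.03,-0.003],0.004],[[0,0,0],[0,0.03,-0.003],0.004]])

```text
clock: 16.05
tcp_pos: [0.5329, 0.1224, 0.1399]
eef_rot: [-0.0, 0.116, 0.993, -0.001]
contact_force: [-1.0, -5.0, -12.4]
gripper_width: 0.0088
grasp_force: 30.1
```

```bash
python3 -c "
from h import *
im=snapshot('wrist')[100:400,100:460];t=snapshot('scene')[160:280,270:400]
cv2.imwrite('pics/m7.png',np.hstack([im,cv2.resize(t,(325,300))]))"
```

```text
(no output)
```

View pics/m7.png

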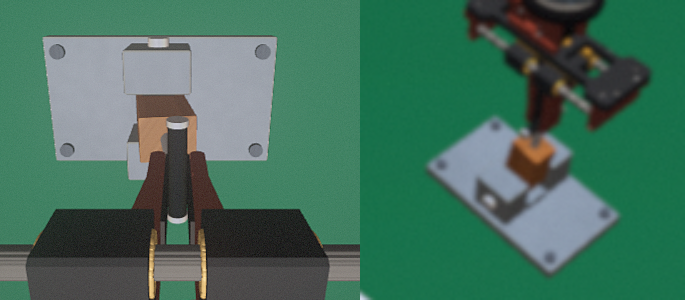

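The bar now spans (176,123) to (177,220), shorter than before, so it is further from the camera. It has slipped about 9 mm down in the pads. I'll regrip lower and ease it more gently.

step_hand(increments=[[[0,0,0],[0,-0.001,0.001],0.004],[[0,0,0],[0,-0.001,0.002],0.03],[[0,0,0],[0,-0.001,0.002],0.03],[[0,0,0],[0,-0.001,0.006],0.03],[[0,0,0],[0,-0.001,0.011],0.03],[[0,0,0],[0,-0.001,0.011],0.03],[[0,0,0],[0,-0.001,0.011],0.03]])

```text
clock: 16.85
tcp_pos: [0.5328, 0.1212, 0.1287]
eef_rot: [-0.0, 0.117, 0.993, -0.0]
contact_force: [-0.2, -0.5, -0.3]
gripper_width: 0.0301
grasp_force: 0.0
```

step_hand(increments=[[[0,0,0],[0,0,0],0.004],[[0,0,0],[0,0,0],0.004],[[0,0,0],[0,0,0],0.004],[[0,0,0],[0,0,0],0.004],[[0,0,0],[0,0,0],0.004]])

```text
clock: 17.35
tcp_pos: [0.5328, 0.121, 0.129]
eef_rot: [0.0, 0.117, 0.993, -0.0]
contact_force: [-0.8, -1.0, 1.7]
gripper_width: 0.0103
grasp_force: 29.6
```

```bash
python3 -c "
from h import *
im=snapshot('wrist')
m=cv2.inRange(cv2.cvtColor(im,6),175,255)[:,265:290]
print([r for r in range(190,345) if m[r].any()])"
```

```text
[229, 230, 231, 232, 233, 234, 235, 236, 329, 330, 331, 332, 333, 334, 335]
```

```bash
cat > ends.py <<'E'
from h import *
m=cv2.inRange(cv2.cvtColor(snapshot('wrist'),6),175,255)[:,262:292]
print('bar ends',[r for r in range(190,345) if m[r].any()])
E
```

step_hand(increments=[[[0,0,0],[0,-0.007,-0.0005],0.004],[[0,0,0],[0,-0.015,-0.001],0.004],[[0,0,0],[0,-0.022,-0.0015],0.004],[[0,0,0],[0,-0.029,-0.002],0.004],[[0,0,0],[0,-0.029,-0.002],0.004]])

```text
clock: 17.9
tcp_pos: [0.5257, 0.0932, 0.1302]
eef_rot: [-0.0, 0.118, 0.993, 0.001]
contact_force: [2.0, 6.7, -7.5]
gripper_width: 0.0102
grasp_force: 30.6
```

step_hand(increments=[[[0,0,0],[0,0.007,-0.0005],0.004],[[0,0,0],[0,0.015,-0.001],0.004],[[0,0,0],[0,0.022,-0.0015],0.004],[[0,0,0],[0,0.03,-0.002],0.004],[[0,0,0],[0,0.03,-0.002],0.004]])

```text
clock: 18.4
tcp_pos: [0.5315, 0.1215, 0.1317]
eef_rot: [-0.002, 0.116, 0.993, -0.002]
contact_force: [-0.6, -7.2, -5.7]
gripper_width: 0.0096
grasp_force: 30.8
```

step_hand(increments=[[[0,0,0],[0,-0.007,-0.0005],0.004],[[0,0,0],[0,-0.015,-0.001],0.004],[[0,0,0],[0,-0.022,-0.0015],0.004],[[0,0,0],[0,-0.03,-0.002],0.004],[[0,0,0],[0,-0.03,-0.002],0.004]])

```text
clock: 18.9
tcp_pos: [0.5252, 0.0931, 0.134]
eef_rot: [-0.001, 0.118, 0.993, 0.001]
contact_force: [1.8, 6.0, -16.3]
gripper_width: 0.0091
grasp_force: 30.2
```

```bash
python3 ends.py
```

```text
bar ends [227, 228, 229, 230, 231, 232, 233, 326, 327, 328, 329, 330, 331]
```

step_hand(increments=[[[0,0,0],[0,0.007,-0.0005],0.004],[[0,0,0],[0,0.015,-0.001],0.004],[[0,0,0],[0,0.022,-0.0015],0.004],[[0,0,0],[0,0.03,-0.002],0.004],[[0,0,0],[0,0.03,-0.002],0.004]])

```text
clock: 19.45
tcp_pos: [0.532, 0.1219, 0.1362]
eef_rot: [-0.001, 0.116, 0.993, -0.001]
contact_force: [-1.1, -6.3, -9.9]
gripper_width: 0.0092
grasp_force: 30.4
```

```bash
python3 ends.py
```

```text
bar ends [196, 206, 226, 227, 228, 229, 230, 231, 232, 324, 325, 326, 327, 328, 329, 330]
```

step_hand(increments=[[[0,0,0],[0,-0.007,-0.0005],0.004],[[0,0,0],[0,-0.015,-0.001],0.004],[[0,0,0],[0,-0.022,-0.0015],0.004],[[0,0,0],[0,-0.03,-0.002],0.004],[[0,0,0],[0,-0.03,-0.002],0.004]])

```text
clock: 20.0
tcp_pos: [0.5258, 0.0929, 0.1386]
eef_rot: [-0.0, 0.118, 0.993, 0.001]
contact_force: [0.4, 5.7, -15.9]
gripper_width: 0.0094
grasp_force: 30.2
```

```bash
python3 ends.py
```

```text
bar ends [194, 225, 226, 227, 228, 229, 230, 231, 232, 323, 324, 325, 326, 327, 328, 329]
```

step_hand(increments=[[[0,0,0],[0,0.007,-0.0005],0.004],[[0,0,0],[0,0.015,-0.001],0.004],[[0,0,0],[0,0.022,-0.0015],0.004],[[0,0,0],[0,0.03,-0.002],0.004],[[0,0,0],[0,0.03,-0.002],0.004]])

```text
clock: 20.55
tcp_pos: [0.5327, 0.1223, 0.1407]
eef_rot: [-0.0, 0.116, 0.993, -0.001]
contact_force: [-0.5, -6.0, -9.1]
gripper_width: 0.0096
grasp_force: 30.2
```

```bash
python3 ends.py
```

```text
bar ends [204, 206, 225, 226, 227, 228, 229, 230, 231, 322, 323, 324, 325, 326, 327, 328]
```

step_hand(increments=[[[0,0,0],[0,-0.007,-0.0005],0.004],[[0,0,0],[0,-0.015,-0.001],0.004],[[0,0,0],[0,-0.022,-0.0015],0.004],[[0,0,0],[0,-0.03,-0.002],0.004],[[0,0,0],[0,-0.03,-0.002],0.004]])

```text
clock: 21.1
tcp_pos: [0.526, 0.0927, 0.1429]
eef_rot: [0.0, 0.118, 0.993, 0.001]
contact_force: [0.7, 4.6, -13.4]
gripper_width: 0.0093
grasp_force: 30.1
```

```bash
python3 ends.py
```

```text
bar ends [192, 224, 225, 226, 227, 228, 229, 230, 320, 321, 322, 323, 324, 325, 326]
```

step_hand(increments=[[[0,0,0],[0,0.007,-0.0005],0.004],[[0,0,0],[0,0.015,-0.001],0.004],[[0,0,0],[0,0.022,-0.0015],0.004],[[0,0,0],[0,0.03,-0.002],0.004],[[0,0,0],[0,0.03,-0.002],0.004]])

```text
clock: 21.65
tcp_pos: [0.533, 0.1227, 0.1448]
eef_rot: [-0.0, 0.116, 0.993, -0.001]
contact_force: [-0.8, -4.6, -8.0]
gripper_width: 0.0086
grasp_force: 30.1
```

```bash
python3 ends.py
```

```text
bar ends [202, 204, 223, 224, 225, 226, 227, 228, 229, 319, 320, 321, 322, 323, 324, 325]
```

step_hand(increments=[[[0,0,0],[0,-0.007,-0.0005],0.004],[[0,0,0],[0,-0.015,-0.001],0.004],[[0,0,0],[0,-0.022,-0.0015],0.004],[[0,0,0],[0,-0.03,-0.002],0.004],[[0,0,0],[0,-0.03,-0.002],0.004]])

```text
clock: 22.2
tcp_pos: [0.5258, 0.0924, 0.1469]
eef_rot: [0.0, 0.118, 0.993, 0.0]
contact_force: [1.3, 3.5, -11.6]
gripper_width: 0.0093
grasp_force: 30.1
```

```bash
python3 ends.py;  python3 -c "
from h import *
im=snapshot('wrist')[100:400,100:460];t=snapshot('scene')[160:280,270:400]
cv2.imwrite('pics/m8.png',np.hstack([im,cv2.resize(t,(325,300))]))"
```

```text
bar ends [191, 223, 224, 225, 226, 227, 228, 229, 318, 319, 320, 321, 322, 323, 324]
```

```bash
python3 - <<'E'
from h import *
from scipy.optimize import fsolve
p=camera_params('wrist');f=210/np.tan(np.radians(p['vertical_fov']/2));M=np.linalg.inv(p['mount'])
def row(x,z):
    q=M@[x,0,z,1]; return f*q[1]/q[2]+p['cy']
for a,b in((229,335.5),(227,331.5),(224,326.5),(223,324.5)):
    print(fsolve(lambda w:[row(w[0]+w[2]*.025,w[1])-a,row(w[0]-w[2]*.025,w[1])-b,w[2]-1],[0,-.015,1]))
E
```

```text
[ 0.00979014 -0.031261    1.        ]
[ 0.00944091 -0.02796451  1.        ]
[ 0.00943367 -0.02427442  1.        ]
[ 0.0092572  -0.02250649  1.        ]
```

step_hand(increments=[[[0,0,0],[0,0.008,-0.0005],0.004],[[0,0,0],[0,0.016,-0.001],0.004],[[0,0,0],[0,0.025,-0.0015],0.004],[[0,0,0],[0,0.033,-0.0015],0.004],[[0,0,0],[0,0.033,-0.0015],0.004]])

```text
clock: 22.85
tcp_pos: [0.5339, 0.1257, 0.1484]
eef_rot: [-0.0, 0.116, 0.993, -0.0]
contact_force: [-0.9, -3.8, -7.5]
gripper_width: 0.0093
grasp_force: 30.1
```

```bash
python3 ends.py
```

```text
bar ends [199, 200, 201, 203, 209, 222, 223, 224, 225, 226, 227, 228, 317, 318, 319, 320, 321, 322, 323]
```

step_hand(increments=[[[0,0,0],[0,-0.009,-0.0005],0.004],[[0,0,0],[0,-0.018,-0.001],0.004],[[0,0,0],[0,-0.027,-0.0015],0.004],[[0,0,0],[0,-0.036,-0.0015],0.004],[[0,0,0],[0,-0.036,-0.0015],0.004]])

```text
clock: 23.4
tcp_pos: [0.5255, 0.089, 0.1503]
eef_rot: [0.0, 0.118, 0.993, 0.0]
contact_force: [1.5, 3.0, -4.3]
gripper_width: 0.0086
grasp_force: 30.1
```

```bash
python3 ends.py
```

```text
bar ends [221, 222, 223, 224, 225, 226, 227, 315, 316, 317, 318, 319, 320, 321]
```

step_hand(increments=[[[0,0,0],[0,0.009,-0.0005],0.004],[[0,0,0],[0,0.018,-0.001],0.004],[[0,0,0],[0,0.027,-0.0015],0.004],[[0,0,0],[0,0.036,-0.0015],0.004],[[0,0,0],[0,0.036,-0.0015],0.004]])

```text
clock: 23.95
tcp_pos: [0.5343, 0.1267, 0.1515]
eef_rot: [0.0, 0.117, 0.993, 0.0]
contact_force: [-0.9, -1.3, 1.1]
gripper_width: 0.008
grasp_force: 29.4
```

```bash
python3 ends.py
```

```text
bar ends [199, 201, 202, 208, 220, 221, 222, 223, 224, 225, 226, 314, 315, 316, 317, 318, 319]
```

step_hand(increments=[[[0,0,0],[0,-0.009,-0.0005],0.004],[[0,0,0],[0,-0.018,-0.001],0.004],[[0,0,0],[0,-0.018,-0.001],0.004],[[0,0,0],[0,-0.018,-0.001],0.004]])

```text
clock: 24.4
tcp_pos: [0.53, 0.1071, 0.1529]
eef_rot: [0.001, 0.118, 0.993, 0.0]
contact_force: [0.6, 0.7, 4.8]
gripper_width: 0.0076
grasp_force: 29.2
```

```bash
python3 ends.py
```

```text
bar ends [220, 221, 222, 223, 224, 225, 226, 313, 314, 315, 316, 317, 318, 319]
```

step_hand(increments=[[[0,0,0],[0,0,0],0.03],[[0,0,0],[0,0,0],0.03],[[0,0,0],[0,0,0],0.03]])

```text
clock: 24.75
tcp_pos: [0.529, 0.1074, 0.1519]
eef_rot: [-0.001, 0.117, 0.993, -0.0]
contact_force: [1.1, 0.2, 0.5]
gripper_width: 0.0276
grasp_force: 0.0
```

```bash
python3 ends.py;python3 - <<'E'
from h import *
im=snapshot('wrist');cv2.imwrite('pics/w9.png',im);h=cv2.cvtColor(im,cv2.COLOR_BGR2HSV)
w=cv2.inRange(cv2.cvtColor(im,6),175,255)[205:340,200:360]
n,l,st,ce=cv2.connectedComponentsWithStats(w)
print([(s.tolist(),c.round(1).tolist()) for s,c in zip(st[1:],ce[1:]) if s[4]>15])
o=cv2.inRange(h,(5,90,60),(20,255,255));k=blob(o,100,460,100,300);print('wood',cv2.boundingRect(k),cv2.minAreaRect(k))
E
```

```text
bar ends [190, 223, 224, 225, 226, 227, 228, 229, 271, 316, 317, 318, 319, 320, 321, 322]
[([71, 18, 19, 6, 99], [80.2, 20.6]), ([72, 111, 18, 7, 78], [80.4, 114.1])]
wood (251, 192, 58, 68) ((279.5, 225.5), (67.0, 57.0), 90.0)
```

```bash
python3 - <<'E'
from h import *
from scipy.optimize import fsolve
p=camera_params('wrist');f=210/np.tan(np.radians(p['vertical_fov']/2));M=np.linalg.inv(p['mount'])
def row(x,z):
    q=M@[x,0,z,1]; return f*q[1]/q[2]+p['cy']
for n in('w5','w9'):
    w=cv2.inRange(cv2.cvtColor(cv2.imread(f'pics/{n}.png'),6),175,255)[205:345,262:295]
    r=np.flatnonzero(w.any(1))+205;r=r[(r<240)|(r>300)];a,b=r.min(),r.max()+1;print(n,a,b)
    for L in(.05,.0545,.056): print(L,fsolve(lambda w:[row(w[0]+L/2,w[1])-a,row(w[0]-L/2,w[1])-b],[0,-.015]))
E
```

```text
w5 228 336
0.05 [ 0.01086295 -0.03303187]
0.0545 [ 0.00434578 -0.02137177]
0.056 [ 0.00217339 -0.01748506]
w9 223 323
0.05 [ 0.00844849 -0.02019233]
0.0545 [ 0.00171402 -0.00737667]
0.056 [-0.00053081 -0.00310478]
```

step_hand(increments=[[[0,0,0],[0,0,0.006],0.03],[[0,0,0],[0,0,0.012],0.03],[[0,0,0],[0,0,0.018],0.03],[[0,0,0],[0,0,0.018],0.03],[[0,0,0],[0,0,0.018],0.004],[[0,0,0],[0,0,0.018],0.004],[[0,0,0],[0,0,0.018],0.004],[[0,0,0],[0,0,0.018],0.004]])

```text
clock: 25.65
tcp_pos: [0.5298, 0.1077, 0.1346]
eef_rot: [0.0, 0.117, 0.993, 0.0]
contact_force: [0.1, 1.2, -0.3]
gripper_width: 0.0095
grasp_force: 30.0
```

```bash
python3 ends.py
```

```text
bar ends [195, 234, 235, 236, 237, 238, 239, 240, 241, 336, 337, 338, 339, 340, 341, 342, 343]
```

step_hand(increments=[[[0,0,0],[0,-0.006,0],0.004],[[0,0,0],[0,-0.012,-0.0005],0.004],[[0,0,0],[0,-0.018,-0.001],0.004],[[0,0,0],[0,-0.018,-0.001],0.004]])

```text
clock: 26.1
tcp_pos: [0.5253, 0.0907, 0.1349]
eef_rot: [0.0, 0.118, 0.993, 0.001]
contact_force: [1.9, 7.0, -8.7]
gripper_width: 0.0112
grasp_force: 30.8
```

step_hand(increments=[[[0,0,0],[0,0.009,-0.0005],0.004],[[0,0,0],[0,0.018,-0.001],0.004],[[0,0,0],[0,0.027,-0.002],0.004],[[0,0,0],[0,0.036,-0.002],0.004],[[0,0,0],[0,0.036,-0.002],0.004]])

```text
clock: 26.6
tcp_pos: [0.5324, 0.1246, 0.1366]
eef_rot: [-0.002, 0.116, 0.993, -0.002]
contact_force: [-0.9, -5.8, -2.3]
gripper_width: 0.0108
grasp_force: 31.1
```

```bash
python3 ends.py
```

```text
bar ends [210, 213, 232, 233, 234, 235, 236, 237, 238, 239, 334, 335, 336, 337, 338, 339, 340]
```

step_hand(increments=[[[0,0,0],[0,-0.009,-0.0005],0.004],[[0,0,0],[0,-0.018,-0.001],0.004],[[0,0,0],[0,-0.027,-0.002],0.004],[[0,0,0],[0,-0.036,-0.002],0.004],[[0,0,0],[0,-0.036,-0.002],0.004]])

```text
clock: 27.15
tcp_pos: [0.5256, 0.0894, 0.1398]
eef_rot: [0.0, 0.118, 0.993, 0.0]
contact_force: [0.3, -0.0, -3.2]
gripper_width: 0.0096
grasp_force: 30.1
```

```bash
python3 ends.py
```

```text
bar ends [197, 229, 230, 231, 232, 233, 234, 235, 330, 331, 332, 333, 334, 335, 336, 337]
```

step_hand(increments=[[[0,0,0],[0,0.009,-0.0005],0.004],[[0,0,0],[0,0.018,-0.001],0.004],[[0,0,0],[0,0.027,-0.002],0.004],[[0,0,0],[0,0.036,-0.002],0.004],[[0,0,0],[0,0.036,-0.002],0.004]])

```text
clock: 27.7
tcp_pos: [0.5343, 0.1267, 0.1415]
eef_rot: [0.0, 0.116, 0.993, 0.0]
contact_force: [-0.0, 0.6, -2.2]
gripper_width: 0.0095
grasp_force: 30.0
```

```bash
python3 ends.py
```

```text
bar ends [196, 197, 229, 230, 231, 232, 233, 234, 235, 330, 331, 332, 333, 334, 335, 336, 337]
```

step_hand(increments=[[[0,0,0],[0,-0.009,-0.0005],0.004],[[0,0,0],[0,-0.018,-0.001],0.004],[[0,0,0],[0,-0.027,-0.002],0.004],[[0,0,0],[0,-0.036,-0.002],0.004],[[0,0,0],[0,-0.036,-0.002],0.004]])

```text
clock: 28.25
tcp_pos: [0.525, 0.0885, 0.1434]
eef_rot: [-0.0, 0.118, 0.993, -0.0]
contact_force: [-0.7, 0.4, -2.1]
gripper_width: 0.0097
grasp_force: 30.0
```

```bash
python3 ends.py
```

```text
bar ends [192, 198, 229, 230, 231, 232, 233, 234, 235, 330, 331, 332, 333, 334, 335, 336, 337]
```

The block is free: the force on the tool is just its weight. I'll centre it and raise it.

step_hand(increments=[[[0,0,0],[0,0.006,0],0.004],[[0,0,0],[0,0.013,-0.001],0.004],[[0,0,0],[0,0.018,-0.003],0.004],[[0,0,0],[0,0.018,-0.009],0.004],[[0,0,0],[0,0.018,-0.017],0.004],[[0,0,0],[0,0.018,-0.026],0.004],[[0,0,0],[0,0.018,-0.034],0.004],[[0,0,0],[0,0.018,-0.037],0.004]])

```text
clock: 29.1
tcp_pos: [0.5302, 0.1076, 0.1818]
eef_rot: [0.001, 0.117, 0.993, 0.0]
contact_force: [-0.5, -0.2, -1.4]
gripper_width: 0.0092
grasp_force: 30.0
```

step_hand(increments=[[[0,0,0],[0,0,0],0.004],[[0,0,0],[0,0,0],0.004],[[0,0,0],[0,0,0],0.004],[[0,0,0],[0,0,0],0.004],[[0,0,0],[0,0,0],0.004],[[0,0,0],[0,0,0],0.004]])

```text
clock: 29.7
tcp_pos: [0.5295, 0.1076, 0.1802]
eef_rot: [-0.0, 0.117, 0.993, -0.0]
contact_force: [-0.2, 0.5, -1.2]
gripper_width: 0.0095
grasp_force: 30.0
```

```bash
python3 ends.py; python3 - <<'E'
from h import *
s=state();im=snapshot('wrist');h=cv2.cvtColor(im,cv2.COLOR_BGR2HSV)
o=cv2.inRange(h,(5,90,60),(20,255,255));k=blob(o,100,460,60,300);print('wood',cv2.minAreaRect(k),cv2.contourArea(k))
c=cam('wrist',s)
g=255-cv2.inRange(h,(60,100,0),(95,255,255));g[215:]=0;k=blob(g,0,560,0,215);x,y,w,hh=cv2.boundingRect(k);print('jig box',x,y,w,hh)
# expected pixels of base far corners and block foot/top edges if upright and jig unmoved
ya=-.234;X=np.array([np.cos(ya),np.sin(ya),0]);Y=np.array([-np.sin(ya),np.cos(ya),0]);C=np.array([.5286,.1075,0])
for a,b in((-55,-95),(-55,95),(55,-95),(55,95)): print('base',np.round(proj(c,C+X*a/1e3+Y*b/1e3+[0,0,.015]),1))
for z in(.09,.152):
  for b in(-18,18): print('block',z,np.round(proj(c,C-X*.015+Y*b/1e3+[0,0,z]),1))
print(s['tcp_pos'],s['contact_force'],s['torque'])
t=cv2.cvtColor(snapshot('top'),cv2.COLOR_BGR2HSV);ct=cam('top')
k=blob(cv2.inRange(t,(0,0,150),(180,60,255)),335,390,210,265);print('tin',ray(ct,*cv2.minEnclosingCircle(k)[0],.104))
E
```

```text
bar ends [198, 229, 230, 231, 232, 233, 234, 235, 330, 331, 332, 333, 334, 335, 336, 337]
wood ((277.0, 249.5), (81.99998474121094, 98.99998474121094), -0.0) 3687.0
jig box 174 131 208 84
base [173.7 132.9]
base [381.5 133. ]
base [183.2 244.3]
base [371.7 244.4]
block 0.09 [253.4 196.4]
block 0.09 [301.8 196.4]
block 0.152 [246.5 224.1]
block 0.152 [309.  224.1]
[0.52947929 0.10758967 0.18023463] [-0.74979545 -0.04591408 -1.32876102] [ 0.05365666 -0.16720441 -0.02354496]
tin [ 0.48809271 -0.25167833  0.104     ]
```

```bash
python3 - <<'E'
from h import *
im=snapshot('wrist');h=cv2.cvtColor(im,cv2.COLOR_BGR2HSV)
o=cv2.inRange(h,(5,90,60),(20,255,255))
for r in range(180,245,6):
    x=np.flatnonzero(o[r,220:340])+220; print(r,(x.min(),x.max(),len(x)) if len(x) else None)
E
```

```text
180 None
186 None
192 None
198 None
204 (np.int64(255), np.int64(303), 22)
210 (np.int64(253), np.int64(304), 23)
216 (np.int64(251), np.int64(305), 41)
222 (np.int64(249), np.int64(307), 45)
228 (np.int64(248), np.int64(308), 36)
234 (np.int64(248), np.int64(308), 38)
240 (np.int64(249), np.int64(308), 39)
```

```bash
python3 -c "
from workcell import *
print(finish_job())"
```

```text
the job is handed in; nothing more can be done
None
```

The job is handed in at about 30 s of the 72 s allowed: the tin is upright on the mat, the block is free and held upright about 3 cm above the cheek tops, and the jig measures as unmoved (the bystanders were not re-measured, and the verdict was not shown).

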